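# Park the wax pot and crack its stuck lid

### The job

On the pottery studio's hob, slide the lidded wax pot sideways off the hot plate and centre it on the empty resting ring without lifting or tipping it, the lid still shut. Then break the lid free from its sticky wax seal, and open it only about two centimetres at the front edge, never flinging it wide; the pot stays on its ring. Finish while still holding the lid ajar like that, and leave the jar, the cup and the clay block alone.

Things in the scene. Friction and masses are not known exactly. Their poses are not given: they have to be found in the camera images.
- pot: Dark cast-iron pot, round, 170 mm across, 100 mm high, about 2.2 kg with its lid, loose on the hob (dragging it takes 12 to 20 N; best pulled along an ear). Origin: centre of its underside; z up. A stub ear sticks out on its +y and on its -y side; the lid's hinge is at +x, the lid's handle towards -x.
- ear_left (a point): Grip point of the pot's +y ear, 112 mm from the pot's axis and 79 mm above its underside. The ear is a radial bar 16 mm wide (the pot's x), 22 mm tall (11 mm above this point), reaching from the wall to 135 mm from the axis: pinch it from above across its width.
- ear_right (a point): Grip point of the equal ear on the pot's -y side.
- lid_knob (a point): Grip point of the lid's wooden handle: an upright block 34 mm long (pot's x), 16 mm wide (pot's y), 36 mm tall, 60 mm from the pot's axis on the -x side. With the lid shut the point is 132 mm above the pot's underside, 12 mm below the handle's top, 24 mm above the lid's upper face. Its axes are the lid's, parallel to the pot's when shut.
- lid_hinge (a point): Middle of the lid's hinge line, 88 mm from the pot's axis on its +x side, 100 mm above its underside, running along the pot's y. From it the handle's grip point is 148 mm away in x and 32 mm higher when shut; the lid's front edge is 176 mm away.
- lid (a joint): Opening angle of the iron lid (176 mm across, 250 g), rad: 0 shut, grows as the front edge rises, turning about the pot's +y; 0.11 is 20 mm at the front edge. Stuck with wax: raising the handle takes 5 to 7 N over the first 8 mm, then 1.5 N; over 11 N would tip the pot. Once broken it does not stick again, and falls shut if let go.
- hotplate: Hot plate mark under the pot at the start: flat grey disc, 180 mm across with two concentric circles, flush with the hob's top. Origin: its centre. It is the left or the right place of the hob.
- rest: Empty resting place: a thin dark circle line, 200 mm inside and 212 mm outside diameter, with a small cross in its centre, flush with the hob's top; the pot goes concentric with it. Origin: its centre, 210 mm from the hot plate's centre.
- hob: Fixed twin hob, 300 mm (its x) by 540 mm (its y), flat smooth light-grey enamel top 45 mm above the table. Origin: centre of its underside. The two places lie on its y axis at +105 and -105 mm.
- jar: Bystander: glass jar with steel cap, 72 mm across, 110 mm high, standing on the table to the left. Origin: centre of its underside.
- cup: Bystander: grey clay cup, 80 mm across, 85 mm high, standing on the table to the right. Origin: centre of its underside.
- clay_block: Bystander: grey clay block 100 x 70 x 60 mm on the table, on the right, beyond the cup. Origin: centre of its underside.

How it is judged (in metres and radians):
On the way, in this order (a step that is already met when the one before it is completed fails the run):
1. the pot stands on the resting ring, lid still shut (horizontal distance between pot and rest below 0.02 m and linear speed of pot below 0.02 m/s and value of joint lid below 0.02 rad), for 0.2 s.
2. the lid has broken free of its seal (value of joint lid above 0.06 rad and horizontal distance between pot and rest below 0.025 m), for 0.1 s.
At the end, for the whole second after the job is handed in: The pot stands upright on the hob with its axis within 25 mm of the resting ring's centre (20 mm when first parked), and the fingers hold the lid still at 0.07 to 0.19 rad, that is 12 to 33 mm open at the front edge (horizontal distance between pot and rest below 0.025 m and height (world z) of pot below 0.051 m and angle between pot's own z axis and vertical below 0.06 rad and value of joint lid between 0.07 and 0.19 rad and velocity of joint lid between -0.1 and 0.1 rad/s and linear speed of pot below 0.02 m/s and contact force between the fingers and pot above 0.5 N); the arm keeps its last pose, push and grip.
It fails at once if the pot is lifted off the hob (8 mm) (height (world z) of pot above 0.053 m).
It fails at once if the pot is tipped (0.1 rad) (angle between pot's own z axis and vertical above 0.1 rad).
It fails at once if the lid is opened before the pot is on the resting ring (value of joint lid above 0.05 rad and horizontal distance between pot and rest above 0.035 m).
It fails at once if the lid is flung wide (over 0.35 rad, 60 mm at the front edge) (value of joint lid above 0.35 rad).
It fails at once if a bystander is disturbed (moved 25 mm) (distance of any of jar, cup, clay_block from where it was at the start of the episode above 0.025 m).
It also fails if it takes over 53 s, if anything falls off the work surface, if the arm or the gripper's body presses on something with over 40 N, if the wrist force passes 120 N, or if a joint passes its speed limit or range.

### The arm

A 6-joint arm with a two-finger parallel gripper is mounted at the origin on the work surface. World frame = base frame: x ahead of the robot, y to its left, z up, the work surface at z = 0. Lengths are in mm, angles in rad, forces in N, time in s.
With the tool pointing down it reaches from about 350 to 875 mm from the base axis. Payload 4.2 kg.
Tool frame: the origin (TCP) lies between the finger pads; the fingertips stand 14 mm ahead of it and the grasp point (between the pads) lies 5 mm behind it; z points along the fingers, y is the line along which they close (so a half turn about z gives the same grasp; the last joint's range is limited). The gripper opens to 85 mm and grips with 20 to 120 N. Pads are 22 mm wide; open, the fingers measure 114 mm over their backs; the gripper's body (76 mm by 85 mm) begins 54 mm behind the grasp point. The pads swing forward as they close: fully open they stand 13 mm farther back than shut.
Start: joints at [1.463, 0.385, 0.008, 0, -1.194, -0.259], TCP at [224.111, 583.415, 245.312] pointing down, gripper open.
Joint ranges: [-3.14, 3.14], [-1.21, 2.06], [-1.07, 1.41], [-3.16, 2.05], [-2.99, -0.16], [-3.1, 3.1]. Speed limits (rad/s): [2.79, 2.79, 3.14, 3.14, 3.14, 3.14].

### API

Orientations are given as a unit quaternion [x, y, z, w].
In Python, from bench import * gives the robot as it stands.
- The arm moves only by the tool carry_out, never from a script. Its argument "motion" is a list of rows, each a list of 7 numbers: the turn, a rotation vector about the tool's x, y, z in rad, then the shift along the tool's x, y, z in mm, then the opening, from -1 (shut) to 1 (fully open), so that 0 is half open. A call has 1 to 5 rows; each row is the pose to reach, as a shift and turn from the pose commanded when the call began, along the tool's axes at that moment; what a row does not reach only later rows make up. A row lasts 1/8 s, in which the tool goes at most 62.5 mm and 10.7 degrees, less where a joint would pass 70% of its speed; a pose out of reach is approached as far as the arm can. A call with a gripper value outside its range is refused whole. The fingers move at their own pace and stop on an object; the grip force is fixed at half the most. Time passes only in rows, so rows that repeat a pose let the fingers close. It gives the time, the measured TCP pose, the force, the opening and the grip force at its end, in the units of the state.
- read_state(): the state, without advancing time (a new reading comes with each control period).
- get_image(name): name is "scene" or "side" or "wrist"; returns a dict with "color" (400x640x3 uint8, blue, green, red), "mtx" (3x3 intrinsics, pixels), "k1" (the pictures are not rectified: a ray, as slopes to the right and down, at radius r is drawn at 1 + k1 r^2 times it, then the intrinsics apply), "position" and "orientation" of the camera in the world. Camera axes: x right, y down, z forward; pixel columns grow to the right and rows downward; lengths in mm; the calibration is good to about 2 mm. A picture is of the moment at which its call begins. There is no depth.
- job_done(): hands the job in; it is judged then, once.
The state is a dict: "clock": time; "joints": joint angles; "joint_vel": joint speeds; "joint_efforts": joint torques, N m; "position": TCP position; "ee_rot": TCP orientation; "contact_force": force on the tool from outside, world axes, zero at the start; "wrist_torque": the same for the moment, N m; "gripper_width": finger opening in mm; "grasp_force": force on a finger pad.
Only numpy, scipy, OpenCV 4.12 (cv2) and the standard library are available. Lean on these libraries where they do the work, as an engineer would, in place of code of your own. Each camera call takes 0.05 s, during which the arm holds its last target. There are 200 camera calls.

## Working session

There is one attempt and no reset: what is moved stays moved. The work goes in short steps, Python scripts to look and compute and a tool call to move; the robot and the scene stay as the last step left them, time stands still between calls to the robot, and variables do not carry over. Pictures are saved under pics/ and viewed, at most 10 in all, crops included, and the job is handed in when it is done.

Besides the shell and the picture viewer there is one more tool, called after "Request:" by a JSON object that holds its "op" and its "data", one argument or row to a line. carry_out: Moves the arm, as the interface text tells. Its arguments: {"type":"object","properties":{"motion":{"type":"array"}},"required":["motion"]}

```bash
mkdir -p pics; ls; python3 - <<'E'
from bench import *
import cv2
print(read_state())
for n in ("scene","side"):
    i=get_image(n); cv2.imwrite(f"pics/{n}0.png",i["color"]); print(n,i["mtx"],i["k1"],i["position"],i["orientation"])
E
```

```text
pics
{'clock': 0.0, 'joints': array([ 1.46257771e+00,  3.85589723e-01,  6.63195141e-03, -5.39058167e-04,
       -1.19402013e+00, -2.58620566e-01]), 'joint_vel': array([-2.72599575e-04,  4.90266107e-04, -3.58462861e-04,  1.00938550e-03,
       -1.58852406e-03,  2.88239121e-05]), 'joint_efforts': array([ 5.28985347e-04, -3.92287982e+01,  1.88401026e+01,  4.18612048e+00,
       -4.64520621e-03, -9.07719766e-07]), 'position': array([223.92628845, 582.90914588, 244.19799555]), 'ee_rot': array([ 9.83206976e-01, -1.82490519e-01, -1.67855817e-04,  1.10652548e-03]), 'contact_force': array([-0.16797921,  0.81591791,  0.27996214]), 'wrist_torque': array([ 0.01945124,  0.01637694, -0.06193256]), 'grasp_force': 0.0, 'gripper_width': 85.26632417193568}
scene [[382.05852038   0.         327.51143843]
 [  0.         382.05852038 206.97621241]
 [  0.           0.           1.        ]] 0.005287368061076124 [1142.20533456  206.41947253 1083.09864945] [ 0.54403231  0.79205512 -0.22601627 -0.1599818 ]
side [[398.33090537   0.         319.15188028]
 [  0.         398.33090537 189.67782993]
 [  0.           0.           1.        ]] -0.02543592425300537 [  88.11757216 -912.00375497 1061.92805954] [ 0.88924281 -0.20332216  0.1017463  -0.39693199]
```

View pics/scene0.png

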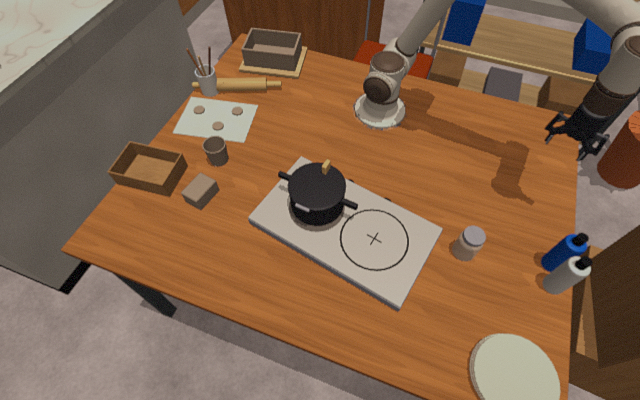

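View pics/side0.png

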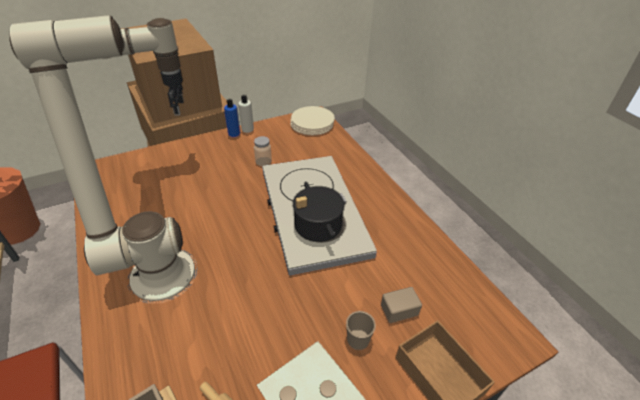

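Scene: the pot is at (317,193) with ears at about (285,176) and (350,205) and the handle at (325,168). The ring cross is at (375,239) and the jar at (470,243). I'll zoom in for accurate pixels.

```bash
python3 - <<'E'
import cv2
i=cv2.imread("pics/scene0.png")[150:306,242:450]; a=cv2.resize(i,None,fx=3.8,fy=3.8,interpolation=cv2.INTER_CUBIC)
cv2.imwrite("pics/c1.png",a[:600,:800])
i=cv2.imread("pics/side0.png")[150:280,250:385]; a=cv2.resize(i,None,fx=4.5,fy=4.5,interpolation=cv2.INTER_CUBIC)
cv2.imwrite("pics/c2.png",a[:600,:800])
E
```

```text
(no output)
```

View pics/c1.png

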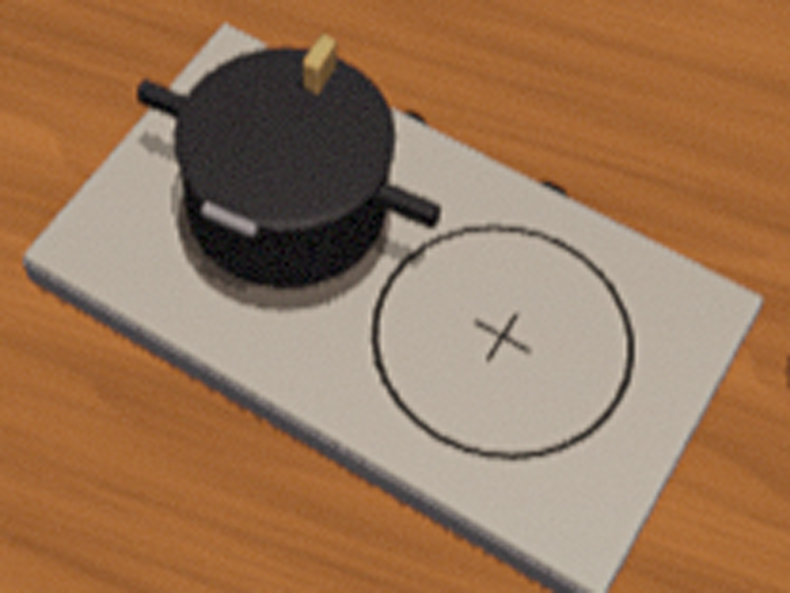

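View pics/c2.png

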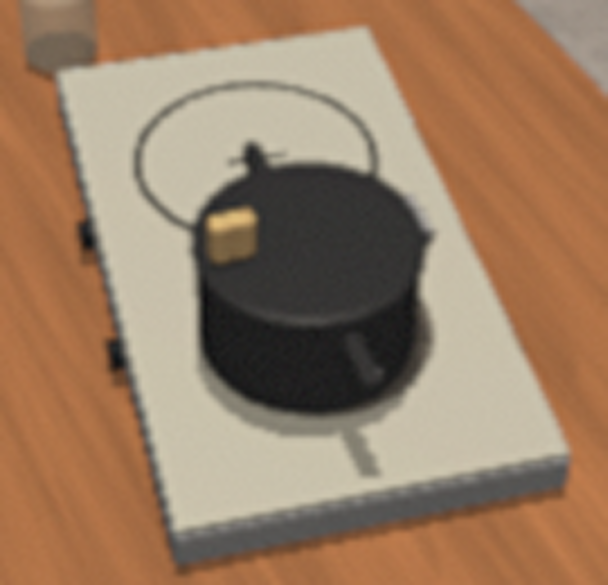

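```bash
cat > h.py <<'E'
from bench import *
import numpy as np, cv2
from scipy.spatial.transform import Rotation as R
from scipy.optimize import least_squares
def cam(n):
    c=get_image(n); return c
def proj(c,P):
    P=np.atleast_2d(P); q=R.from_quat(c["orientation"]).inv().apply(P-c["position"])
    s=q[:,:2]/q[:,2:]; s=s*(1+c["k1"]*(s**2).sum(1,keepdims=True))
    return s*np.diag(c["mtx"])[:2]+c["mtx"][:2,2]
def T(p,L):
    L=np.array(L,float); return R.from_euler('z',p[2]).apply(L)+[p[0],p[1],0]
def tool(target):
    "world point for TCP -> shift in tool axes"
    s=read_state(); return R.from_quat(s["ee_rot"]).inv().apply(np.array(target)-s["position"])
E
python3 - <<'E'
from h import *
S,D=cam("scene"),cam("side")
f1=lambda a:(np.array(a,float)+.5)/3.8-.5+[242,150]
f2=lambda a:(np.array(a,float)+.5)/4.5-.5+[250,150]
# hob local: cross at y=+105 ; corners
H=[[0,105,45],[-150,-270,45],[-150,270,45],[150,270,45],[150,-270,45]]
o1=f1([(502,338),(225,25),(762,299),(603,592),(28,262)])
o2=f2([(255,157),(175,535),(60,72),(368,28),(567,460)])
r=lambda p,L,a,b:np.r_[(proj(S,T(p,L))-a).ravel(),(proj(D,T(p,L))-b).ravel()]
h=least_squares(r,[600,0,0],args=(H,o1,o2),loss='soft_l1'); print("hob",h.x,np.round(h.fun.reshape(-1,2),1).tolist())
print("rest",T(h.x,[0,105,0]),"plate",T(h.x,[0,-105,0]))
P=[[0,135,124],[0,-135,124],[-60,0,171],[0,0,153]]
a=f1([(435,212),(142,93),(319.5,65),(285,138)]); b=f2([(253,145),(372,378),(231,236),(309,243)])
p=least_squares(r,[600,0,0],args=(P,a,b),loss='soft_l1'); print("pot",p.x,np.round(p.fun.reshape(-1,2),1).tolist())
print("ears",T(p.x,[[0,112,124],[0,-112,124]]))
for n,q in(("jar",(470,243)),("cup",(215,151))):
    k=least_squares(lambda v:proj(S,[v[0],v[1],50])[0]-q,[500,0]).x; print(n,k)
print(np.degrees(R.from_quat(read_state()["ee_rot"]).as_euler('xyz')))
E
```

```text
hob [ 5.60933124e+02  4.93718270e+01 -2.00332970e-01] [[0.1, -1.1], [-0.3, -1.9], [1.4, -1.5], [-0.1, 1.5], [-2.4, -2.4], [0.5, 0.1], [-0.3, -0.6], [-0.9, -0.9], [0.6, -1.2], [1.9, -1.7]]
rest [581.82766794 152.27186618   0.        ] plate [540.03858098 -53.52821208   0.        ]
pot [ 5.29561118e+02 -5.42329024e+01 -1.04524065e-01] [[1.2, 1.3], [-0.1, -0.7], [0.3, -0.5], [0.2, -1.9], [-0.2, 1.1], [1.1, 2.3], [0.6, -0.6], [0.4, -2.3]]
ears [[ 541.24650856   57.15583873  124.        ]
 [ 517.8757276  -165.62164352  124.        ]]
jar [497.41931738 429.41291861]
cup [ 458.88701292 -468.5458073 ]
[ 1.79922161e+02 -6.44888796e-03 -2.10219792e+01]
```

```bash
cat >> h.py <<'E'
def plan(pos,psi):
    s=read_state(); c=R.from_quat(s["ee_rot"]); g=R.from_euler('z',psi)*R.from_euler('x',np.pi)
    print("turn",(c.inv()*g).as_rotvec().round(3),"shift",c.inv().apply(np.array(pos)-s["position"]).round(1))
E
python3 -c "
from h import *
plan([541,57,225],-1.676)"
```

```text
turn [ 1.000e-03 -1.000e-03  1.309e+00] shift [484.6 377.4  20.2]
```

Request:
{"op": "carry_out", "data": {
  "motion": [
    [0,0,0.18,48,37,2,1],
    [0,0,0.36,96,75,4,1],
    [0,0,0.54,144,112,6,1],
    [0,0,0.72,192,150,8,1],
    [0,0,0.9,240,187,10,1]
  ]
}}

```text
clock: 0.82
position: [381.7, 320.9, 235.3]
ee_rot: [0.804, -0.594, 0.0, -0.0]
contact_force: [1.3, -0.4, -0.8]
gripper_width: 85.4
grasp_force: 0.0
```

```bash
python3 -c "
from h import *
plan([541,57,225],-1.676); print(read_state()['clock'])"
```

```text
turn [-0.     0.     0.404] shift [299.1 -74.6  10.3]
0.825
```

Request:
{"op": "carry_out", "data": {
  "motion": [
    [0,0,0.1,60,-15,2,1],
    [0,0,0.2,120,-30,4,1],
    [0,0,0.3,180,-45,6,1],
    [0,0,0.4,240,-60,8,1],
    [0,0,0.404,299,-74.5,10,1]
  ]
}}

```text
clock: 1.45
position: [542.5, 57.9, 225.3]
ee_rot: [-0.671, 0.742, -0.0, 0.0]
contact_force: [0.8, 1.1, -0.2]
gripper_width: 85.5
grasp_force: 0.0
```

Request:
{"op": "carry_out", "data": {
  "motion": [
    [0,0,0,0,0,0,1],
    [0,0,0,0,0,0,1]
  ]
}}

```text
clock: 1.7
position: [541.4, 59.6, 225.0]
ee_rot: [-0.671, 0.742, 0.0, -0.0]
contact_force: [-0.5, 0.5, 0.8]
gripper_width: 85.5
grasp_force: 0.0
```

```bash
python3 -c "
from h import *
plan([541,57,225],-1.676); c=cam('wrist'); cv2.imwrite('pics/w1.png',c['color']); print(c,read_state()['position'])
print(proj(c,T([581.8,152.3,-.2],[0,0,45])),proj(c,T([529.6,-54.2,-.105],[[0,112,135],[0,135,135],[-60,0,189]])))" | grep -v '\[\[\['
```

```text
turn [ 0.001 -0.     0.004] shift [ 2.6  0.2 -0. ]
        [ 63, 103, 163],
        [ 65, 106, 167],
        ...,
        [ 61, 101, 159],
        [ 60,  98, 155],
        [ 59,  96, 152]],

       [[ 60, 100, 160],
        [ 63, 103, 162],
        [ 65, 105, 166],
        ...,
        [ 64, 103, 161],
        [ 61,  98, 155],
        [ 59,  95, 151]],

       [[ 62, 102, 160],
        [ 64, 103, 161],
        [ 65, 105, 165],
        ...,
        [ 61, 102, 160],
        [ 59,  97, 154],
        [ 59,  96, 152]],

       ...,

       [[ 96, 109, 114],
        [ 96, 108, 114],
        [ 96, 109, 114],
        ...,
        [ 62,  98, 154],
        [ 62, 101, 159],
        [ 64, 104, 164]],

       [[ 95, 108, 113],
        [ 95, 108, 114],
        [ 96, 108, 113],
        ...,
        [ 60,  97, 154],
        [ 63, 102, 162],
        [ 65, 105, 166]],

       [[ 95, 108, 113],
        [ 95, 108, 114],
        [ 96, 109, 114],
        ...,
        [ 60,  99, 157],
        [ 62, 102, 160],
        [ 65, 105, 165]]], shape=(400, 640, 3), dtype=uint8), 'mtx': array([[326.02862533,   0.        , 322.21213223],
       [  0.        , 326.02862533, 202.85350382],
       [  0.        ,   0.        ,   1.        ]]), 'k1': -0.03316751170139058, 'position': array([533.48988015, -20.4995755 , 353.51569722]), 'orientation': array([0.05009823, 0.98609077, 0.15828323, 0.00784756])} [541.25844748  60.28281433 225.21045457]
[[293.5469343  269.54882495]] [[322.17909268 210.96547813]
 [322.06919503 240.4824328 ]
 [455.08765044  19.12137738]]
```

View pics/w1.png

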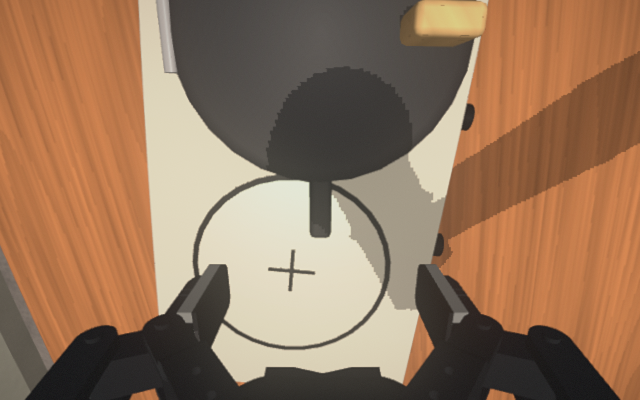

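The cross is at (292,271), against a predicted (293.5,269.5). The ear runs along column 320 with its tip at about (320,237), and the handle top is at about (451,17). The model is within about 2 mm, so I'll descend on the ear.

```bash
python3 -c "
from h import *
plan([543,55.5,119],-1.676)"
```

```text
turn [0.    0.    0.006] shift [  4.6  -2.2 106.2]
```

Request:
{"op": "carry_out", "data": {
  "motion": [
    [0,0,0.006,4.5,-2,30,1],
    [0,0,0.006,4.5,-2,60,1],
    [0,0,0.006,4.5,-2,85,1],
    [0,0,0.006,4.5,-2,106,1],
    [0,0,0.006,4.5,-2,106,1]
  ]
}}

```text
clock: 2.38
position: [541.8, 56.3, 118.2]
ee_rot: [-0.67, 0.743, 0.001, -0.002]
contact_force: [0.4, -0.5, 0.3]
gripper_width: 85.3
grasp_force: 0.0
```

Request:
{"op": "carry_out", "data": {
  "motion": [
    [0,0,0,0,0,0,-1],
    [0,0,0,0,0,0,-1],
    [0,0,0,0,0,0,-1],
    [0,0,0,0,0,0,-1],
    [0,0,0,0,0,0,-1]
  ]
}}

```text
clock: 3.0
position: [543.1, 55.2, 119.9]
ee_rot: [-0.668, 0.744, 0.0, 0.0]
contact_force: [-2.3, 1.0, 4.9]
gripper_width: 15.1
grasp_force: 60.9
```

```bash
python3 -c "
from h import *
s=read_state();print(s['position'],s['gripper_width'],s['grasp_force'],s['contact_force'],s['wrist_torque'])
plan([543,55.5,119],-1.676)"
```

```text
[543.11607966  55.16902743 119.91680323] 15.094739512991852 60.897329449653625 [-2.31636571  1.00901828  4.85877477] [ 0.34084327  0.70805673 -0.27318719]
turn [-0.     0.    -0.002] shift [-0.3  0.2  0.9]
```

```bash
python3 -c "
from h import *
s=read_state();plan(s['position']+[51.7,209.5,0],-1.676)"
```

```text
turn [-0.     0.    -0.002] shift [-2.138e+02 -2.910e+01  1.000e-01]
```

Request:
{"op": "carry_out", "data": {
  "motion": [
    [0,0,0,-6,-0.8,0,-1],
    [0,0,0,-16,-2.2,0,-1],
    [0,0,0,-28,-3.8,0,-1],
    [0,0,0,-40,-5.4,0,-1],
    [0,0,0,-52,-7.1,0,-1]
  ]
}}

```text
clock: 3.62
position: [553.4, 101.2, 119.7]
ee_rot: [-0.668, 0.744, -0.001, -0.005]
contact_force: [-3.8, -16.0, 9.1]
gripper_width: 15.2
grasp_force: 61.6
```

```bash
python3 -c "
from h import *
s=read_state();print(s['wrist_torque'],s['contact_force'])
plan(np.array([543.1,55.2,119.9])+[51.7,209.5,0],-1.676)
c=cam('side'); cv2.imwrite('pics/s2.png',cv2.resize(c['color'][100:300,220:420],None,fx=3,fy=3))"
```

```text
[-4.2833838   0.77057174 -0.27657496] [ -3.8437415  -15.97998942   9.13214829]
turn [ 0.006 -0.009 -0.003] shift [-167.   -23.4   -1.8]
```

View pics/s2.png

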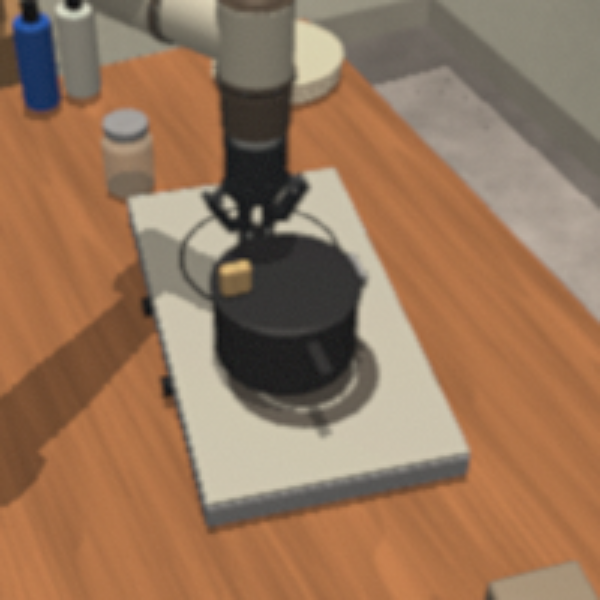

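The pot is following upright with the gripper on its ear and the lid shut, so I'll keep pulling.

Request:
{"op": "carry_out", "data": {
  "motion": [
    [0,0,0,-12,-1.6,0,-1],
    [0,0,0,-25,-3.4,0,-1],
    [0,0,0,-39,-5.3,0,-1],
    [0,0,0,-53,-7.2,0,-1],
    [0,0,0,-67,-9.1,0,-1]
  ]
}}

```text
clock: 4.3
position: [569.7, 166.2, 119.7]
ee_rot: [-0.668, 0.744, -0.001, -0.006]
contact_force: [-4.5, -15.9, 8.2]
gripper_width: 15.1
grasp_force: 61.7
```

Request:
{"op": "carry_out", "data": {
  "motion": [
    [0,0,0,-14,-1.9,0,-1],
    [0,0,0,-28,-3.8,0,-1],
    [0,0,0,-42,-5.7,0,-1],
    [0,0,0,-56,-7.6,0,-1],
    [0,0,0,-68,-9.3,0,-1]
  ]
}}

```text
clock: 4.92
position: [586.4, 232.6, 119.7]
ee_rot: [-0.668, 0.744, -0.001, -0.006]
contact_force: [-4.1, -16.5, 9.2]
gripper_width: 14.9
grasp_force: 61.7
```

Request:
{"op": "carry_out", "data": {
  "motion": [
    [0,0,0,-10,-1.4,0,-1],
    [0,0,0,-18,-2.5,0,-1],
    [0,0,0,-24,-3.3,0,-1],
    [0,0,0,-26.8,-3.5,0,-1],
    [0,0,0,-26.8,-3.5,0,-1]
  ]
}}

```text
clock: 5.55
position: [593.1, 258.8, 119.7]
ee_rot: [-0.668, 0.744, -0.001, -0.006]
contact_force: [-3.2, -14.2, 8.5]
gripper_width: 15.2
grasp_force: 61.6
```

```bash
python3 -c "
from h import *
s=read_state();print(s['clock'],s['wrist_torque'],s['contact_force'])
plan(np.array([543.1,55.2,119.9])+[51.7,209.5,0],-1.676)"
```

```text
5.55 [-3.77358821  0.69556535 -0.2320075 ] [ -3.17490544 -14.15466882   8.48640611]
turn [ 0.006 -0.01  -0.003] shift [-6.  -1.1 -0.2]
```

Request:
{"op": "carry_out", "data": {
  "motion": [
    [0,0,0,-3,-0.5,0,-1],
    [0,0,0,-6,-1,0,-1],
    [0,0,0,-6,-1,0,-1],
    [0,0,0,-6,-1,0,-1]
  ]
}}

```text
clock: 6.05
position: [594.5, 264.4, 119.7]
ee_rot: [-0.668, 0.744, -0.001, -0.006]
contact_force: [-4.9, -14.8, 8.6]
gripper_width: 15.3
grasp_force: 61.7
```

```bash
python3 -c "
from h import *
s=read_state();print(s['clock'],s['position'],s['contact_force'])
plan(s['position']+[0,0,110],-1.676)"
```

```text
6.05 [594.50832219 264.39314098 119.74121906] [ -4.88429672 -14.8003544    8.64560185]
turn [ 0.006 -0.011 -0.004] shift [   1.2    0.7 -110. ]
```

Request:
{"op": "carry_out", "data": {
  "motion": [
    [0,0,0,3,0.4,0,-1],
    [0,0,0,5,0.7,0,1],
    [0,0,0,5,0.7,0,1],
    [0,0,0,5,0.7,0,1],
    [0,0,0,5,0.7,0,1]
  ]
}}

```text
clock: 6.68
position: [595.1, 266.0, 119.1]
ee_rot: [-0.669, 0.743, -0.0, -0.0]
contact_force: [-0.2, -0.8, 0.3]
gripper_width: 85.0
grasp_force: 0.0
```

Request:
{"op": "carry_out", "data": {
  "motion": [
    [0,0,0,0,0,-30,1],
    [0,0,0,0,0,-60,1],
    [0,0,0,0,0,-90,1],
    [0,0,0,0,0,-130,1],
    [0,0,0,0,0,-130,1]
  ]
}}

```text
clock: 7.3
position: [596.7, 266.7, 253.7]
ee_rot: [-0.669, 0.743, -0.001, 0.004]
contact_force: [0.8, -0.3, -0.0]
gripper_width: 85.3
grasp_force: 0.0
```

```bash
python3 -c "
from h import *
plan([545,120,240],-.105)"
```

```text
turn [-9.000e-03 -1.000e-03 -1.571e+00] shift [151.4  36.1  12.7]
```

Request:
{"op": "carry_out", "data": {
  "motion": [
    [0,0,-0.18,24,12,0,1],
    [0,0,-0.36,48,24,0,1],
    [0,0,-0.54,72,36,0,1],
    [0,0,-0.72,90,48,0,1],
    [0,0,-0.9,100,58,0,1]
  ]
}}

```text
clock: 7.92
position: [525.8, 171.5, 248.5]
ee_rot: [0.927, -0.376, -0.001, 0.0]
contact_force: [0.3, -0.5, 0.3]
gripper_width: 85.0
grasp_force: 0.0
```

```bash
python3 -c "
from h import *
plan([523,160,255],-.105)"
```

```text
turn [ 0.001  0.001 -0.666] shift [ 6.  10.2 -6.5]
```

Request:
{"op": "carry_out", "data": {
  "motion": [
    [0,0,-0.17,2,3,-3,1],
    [0,0,-0.34,4,6,-5,1],
    [0,0,-0.51,6,10,-6,1],
    [0,0,-0.666,6,10,-6,1],
    [0,0,-0.666,6,10,-6,1]
  ]
}}

```text
clock: 8.55
position: [523.7, 160.9, 254.5]
ee_rot: [0.998, -0.056, -0.001, 0.0]
contact_force: [0.3, 0.7, 0.8]
gripper_width: 85.6
grasp_force: 0.0
```

Request:
{"op": "carry_out", "data": {
  "motion": [
    [0,0,0,0,0,0,1]
  ]
}}

```text
clock: 8.68
position: [523.9, 161.0, 254.8]
ee_rot: [0.998, -0.056, -0.0, 0.0]
contact_force: [-0.7, 0.1, -0.5]
gripper_width: 85.1
grasp_force: 0.0
```

```bash
python3 -c "
from h import *
plan([523,160,255],-.105);c=cam('wrist'); cv2.imwrite('pics/w2.png',c['color'])
p=[583.2,153.5,-.105]
print('top corners',proj(c,T(p,[[-77,-8,189],[-77,8,189],[-43,-8,189],[-43,8,189]])).round(1).tolist())
print('lid',proj(c,T(p,[[0,0,153],[0,88,153],[0,-88,153]])).round(1).tolist(),'rest',proj(c,T([583.2,153.5,0],[[0,106,45],[0,-106,45],[106,0,45],[-106,0,45]])).round(1).tolist())"
```

```text
turn [ 0.     0.001 -0.008] shift [-0.8  1.1 -0.2]
top corners [[336.2, 251.2], [312.0, 251.3], [336.5, 202.2], [311.0, 202.4]]
lid [[323.1, 127.1], [196.7, 128.5], [449.8, 126.4]] rest [[219.9, 129.7], [428.2, 105.4], [309.9, -0.3], [333.7, 215.4]]
```

View pics/w2.png

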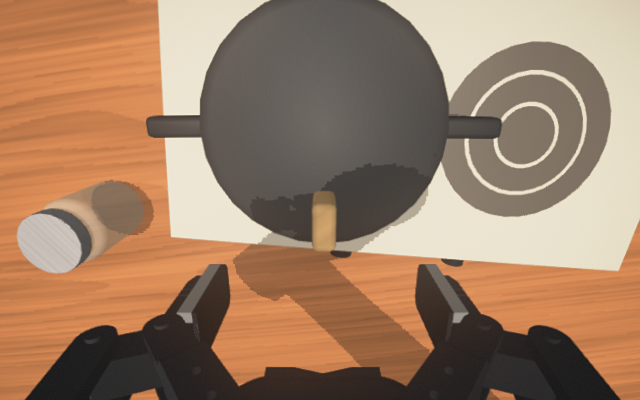

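The handle's top face spans columns 312–337 and rows 202–252, matching the prediction to within about 1 px. The pot sits where planned, at lid centre (324,125), and the hot plate at (526,128) is clear. I'll descend and grip the handle.

Request:
{"op": "carry_out", "data": {
  "motion": [
    [0,0,-0.008,-0.8,1.1,25,1],
    [0,0,-0.008,-0.8,1.1,50,1],
    [0,0,-0.008,-0.8,1.1,70,1],
    [0,0,-0.008,-0.8,1.1,81.5,1],
    [0,0,-0.008,-0.8,1.1,81.5,1]
  ]
}}

```text
clock: 9.35
position: [522.9, 159.8, 173.2]
ee_rot: [0.999, -0.052, -0.001, 0.001]
contact_force: [0.5, -0.7, -0.0]
gripper_width: 85.5
grasp_force: 0.0
```

Request:
{"op": "carry_out", "data": {
  "motion": [
    [0,0,0,0,0,0,-1],
    [0,0,0,0,0,0,-1],
    [0,0,0,0,0,0,-1],
    [0,0,0,0,0,0,-1],
    [0,0,0,0,0,0,-1]
  ]
}}

```text
clock: 9.98
position: [523.3, 160.1, 174.3]
ee_rot: [0.999, -0.052, 0.0, -0.0]
contact_force: [-1.3, -0.4, 2.1]
gripper_width: 15.2
grasp_force: 58.6
```

```bash
python3 -c "
from h import *
s=read_state();print(s['clock'],s['position'],s['contact_force'],s['wrist_torque'],s['gripper_width'])
# rows: lid angle a about hinge, in tool axes (tool x ~ pot +x, tool z down)
g=np.array([-148,32-5.]) 
for a in (.02,.04,.06,.08,.1,.12,.13):
    c,si=np.cos(a),np.sin(a); x,z=g
    # turning about pot +y: x'=x c+z s ; z'=-x s+z c
    print(a,round(x*c+z*si-x,1),round(-(-x*si+z*c-z),1))
print(R.from_quat(s['ee_rot']).as_matrix().round(3))"
```

```text
9.975 [523.29715737 160.10686441 174.28479922] [-1.29290731 -0.38162515  2.06910052] [ 0.07088712  0.27590981 -0.46863992] 15.177187937450155
0.02 0.6 -3.0
0.04 1.2 -5.9
0.06 1.9 -8.8
0.08 2.6 -11.7
0.1 3.4 -14.6
0.12 4.3 -17.5
0.13 4.7 -19.0
[[ 0.995 -0.104  0.001]
 [-0.104 -0.995  0.001]
 [ 0.    -0.001 -1.   ]]
```

Request:
{"op": "carry_out", "data": {
  "motion": [
    [0,-0.01,0,0.3,0,-1.5,-1],
    [0,-0.02,0,0.6,0,-3,-1],
    [0,-0.03,0,0.9,0,-4.5,-1],
    [0,-0.04,0,1.2,0,-5.9,-1],
    [0,-0.05,0,1.5,0,-7.4,-1]
  ]
}}

```text
clock: 10.6
position: [524.6, 159.6, 181.0]
ee_rot: [0.998, -0.051, -0.026, -0.001]
contact_force: [1.0, -0.0, -4.7]
gripper_width: 14.6
grasp_force: 58.9
```

Request:
{"op": "carry_out", "data": {
  "motion": [
    [0,-0.01,0,0,0,-1.4,-1],
    [0,-0.02,0,0,0,-2.9,-1],
    [0,-0.03,0,0.1,0,-4.3,-1],
    [0,-0.04,0,0.2,0,-5.8,-1],
    [0,-0.05,0,0.3,0,-7.2,-1]
  ]
}}

```text
clock: 11.22
position: [526.6, 159.5, 188.6]
ee_rot: [0.997, -0.051, -0.049, -0.003]
contact_force: [7.3, -0.9, -6.4]
gripper_width: 15.0
grasp_force: 58.6
```

```bash
python3 -c "
from h import *
s=read_state();print(s['clock'],s['position'],s['contact_force'],s['wrist_torque'],s['gripper_width'])
z=(R.from_quat(s['ee_rot'])).as_matrix()[:,2]; print(z)"
```

```text
11.225 [526.57134253 159.48098267 188.64522859] [ 7.25253445 -0.91768205 -6.4469841 ] [-0.56199345 -1.87132589 -0.18784771] 15.004406164186832
[-0.0974026   0.01015076 -0.9951933 ]
```

Request:
{"op": "carry_out", "data": {
  "motion": [
    [0,-0.01,0,0.9,0,-1.5,-1],
    [0,-0.02,0,1.8,0,-3,-1],
    [0,-0.025,0,2,0,-3.6,-1],
    [0,-0.025,0,2,0,-3.6,-1],
    [0,-0.025,0,2,0,-3.6,-1]
  ]
}}

```text
clock: 11.85
position: [527.6, 159.4, 191.9]
ee_rot: [0.997, -0.051, -0.062, -0.003]
contact_force: [2.4, -2.0, -3.0]
gripper_width: 15.1
grasp_force: 59.0
```

```bash
python3 -c "
from h import *
s=read_state();print(s['clock'],s['position'],s['contact_force'],s['wrist_torque'],s['gripper_width'])
z=(R.from_quat(s['ee_rot'])).as_matrix()[:,2]; print(z)
c=cam('side');d=cam('scene'); 
a=[cv2.resize(i,(400,400),interpolation=cv2.INTER_CUBIC) for i in (c['color'][120:220,250:350],d['color'][150:270,310:430])]
cv2.imwrite('pics/s3.png',np.hstack(a))
p=[583.2,153.5,-.105]
P=T(p,[[0,85,45],[0,-85,45],[85,0,45],[-85,0,45],[0,-135,124]])
print((proj(c,P)-[250,120])*4,(proj(d,P)-[310,150])*3.333)"
```

```text
11.85 [527.62078102 159.36438375 191.86899392] [ 2.37312523 -2.00064859 -2.96160339] [-0.48340186 -0.9716183  -0.26925966] 15.081195557486808
[-0.12385527  0.01251176 -0.99222141]
[[200.77716916 205.45229961]
 [257.48886933 313.56616651]
 [309.36336352 239.17946685]
 [144.30619419 276.25908874]
 [277.64727243 284.43985266]] [[300.34122807 331.67231091]
 [129.64027117 256.34130554]
 [175.61821307 369.40732013]
 [248.87254551 222.41537847]
 [ 83.65510771 190.56083828]]
```

View pics/s3.png

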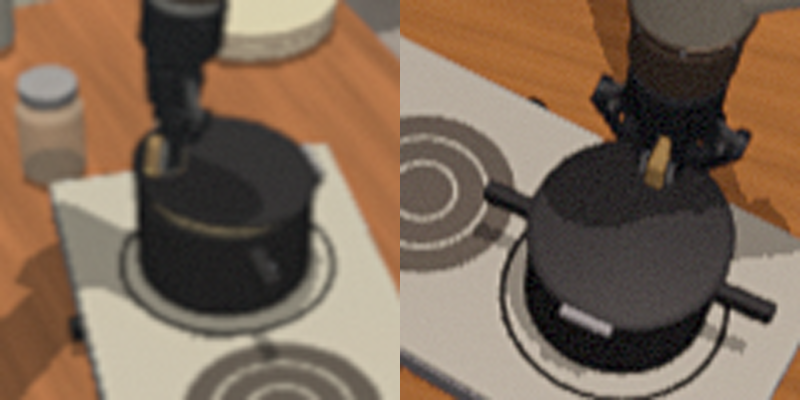

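The left view shows the lid ajar with the wax seam visible. The pot base spans columns 140–310 inside the ring at 120–335, so it is concentric, and it stands upright. The handle rise of 17.6 mm means about 0.12 rad.

```bash
python3 -c "
from bench import *
print(job_done())"
```

```text
the job is handed in; nothing more can be done
None
```

I slid the pot onto the resting ring with the lid shut, then broke the seal, and the gripper is holding the lid at about 0.12 rad (roughly 2 cm at the front edge); I handed the job in at about 12 s, but it returned no verdict.

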